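# Park the beech vans by size beside the garage

### The arm

A 6-joint arm with a two-finger parallel gripper is mounted at the origin on the work surface. World frame = base frame: x ahead of the robot, y to its left, z up, the work surface at z = 0. Lengths are in m, angles in degrees, forces in N, time in s.
With the tool pointing down it reaches from about 0.3 to 0.875 m from the base axis. Payload 4.2 kg.
Tool frame: the origin (TCP) lies midway between the tips of the shut fingers; the grasp point (between the pads) lies 19 mm behind it; z points along the fingers, y is the line along which they close (so a half turn about z gives the same grasp; the last joint's range is limited). The gripper opens to 85 mm and grips with 20 to 120 N. Pads are 22 mm wide; open, the fingers measure 114 mm over their backs; the gripper's body (76 mm by 85 mm) begins 54 mm behind the grasp point. The pads swing forward as they close: fully open they stand 13 mm farther back than shut.
Start: joints at [-78.266, 18.312, 89.639, -0, 72.044, -1.146], TCP at [0.128, -0.561, 0.231] pointing down, gripper open.
Joint ranges: [-177.97, 177.97], [-48.28, 115.42], [12.27, 149.76], [-77.06, 257.06], [2.81, 150.46], [-146.56, 146.56]. Speed limits (degrees/s): [147.25, 147.25, 180, 180, 180, 180].

### API

Orientations are given as a 3x3 rotation matrix whose columns are the frame's x, y, z axes.
In Python, from plant import manip gives the robot as it stands.
- The arm moves only by the shell command python3 -m handwheel 'ROWS' [OPENING] [FORCE]. ROWS is JSON, a list of rows, each a list of 4 numbers: the shift along the tool's x, y, z scaled (see below), then the turn about the tool's z scaled (see below). In form: [[x, y, z, twist], ...]. A call has 1 to 10 rows; each row is the pose to reach, as a shift and turn from the pose commanded when the call began, along the tool's axes at that moment, turning the shorter way round; what a row does not reach only later rows make up. The controller multiplies each number of a shift by 100 mm and each number of a turn by pi rad. A row lasts 1/12 s, in which the tool goes at most 41.7 mm and 7.16 degrees, less where a joint would pass 70% of its speed; a pose out of reach is approached as far as the arm can. A call with a number of a shift or a turn outside -1 to 1 is refused whole. A call with a gripper value outside its range is refused whole. OPENING is the finger opening in mm, from 0 to 85.4, set as the call begins (- or left out, the last holds). The fingers move at their own pace and stop on an object; FORCE is the grip in N (left out, the last holds). Time passes only in rows, so rows that repeat a pose let the fingers close. It gives the time, the measured TCP pose, the force, the opening and the grip force at its end, in the units of the state.
- manip.sense(): the state, without advancing time (a new reading comes with each control period).
- manip.grab_frame(name): name is "scene" or "side" or "wrist"; returns a dict with "pixels" (400x640x3 uint8, blue, green, red), "intrinsics" (3x3 intrinsics, pixels), "distortion" ([k1, k2, p1, p2, k3] as OpenCV has them; the pictures are not rectified), "R" (3x3) and "t" (3): a world point X has camera coordinates R X + t. Camera axes: x right, y down, z forward; pixel columns grow to the right and rows downward; lengths in m; the calibration is good to about 2 mm. A picture is of the moment at which its call begins. There is no depth.
- manip.hand_in(): hands the job in; it is judged then, once.
The state is a dict: "time_s": time; "joint_positions": joint angles; "qd": joint speeds; "tau": joint torques, N m; "tcp_pos": TCP position; "eef_rot": TCP orientation; "ft_force": force on the tool from outside, world axes, zero at the start; "ft_torque": the same for the moment, N m; "finger_gap": finger opening in m; "grip_force": force on a finger pad.
Only numpy, scipy, OpenCV 4.12 (cv2) and the standard library are available. Lean on these libraries where they do the work, as an engineer would, in place of code of your own. Each camera call takes 0.05 s, during which the arm holds its last target. There are 200 camera calls.

### The job

Park the four beech toy vans on the street board in order of size, one in each bay: the largest in the bay next to the wooden garage, then ever smaller, with the smallest in the bay farthest from it. Stand each van upright on its wheels in the middle of its bay and straight along it (nose either way), let go of them all, and leave the orange dumper standing where it is.

Things in the scene. Friction and masses are not known exactly. Their poses are not given: they have to be found in the camera images.
- van_1_centre (a point): The smallest of four plain beech toy vans of one pattern: 56 mm long (its x, bonnet at +x), 30 mm wide (y), 44 mm high (z), flat parallel sides, fixed wheels that do not turn. The point is its centre, 22 mm above what it stands on. Stands loose on the shelf, grasp it across its width.
- van_2_centre (a point): The second smallest of four plain beech toy vans of one pattern: 70 mm long (its x, bonnet at +x), 34 mm wide (y), 52 mm high (z), flat parallel sides, fixed wheels that do not turn. The point is its centre, 26 mm above what it stands on. Stands loose on the shelf, grasp it across its width.
- van_3_centre (a point): The second largest of four plain beech toy vans of one pattern: 84 mm long (its x, bonnet at +x), 38 mm wide (y), 60 mm high (z), flat parallel sides, fixed wheels that do not turn. The point is its centre, 30 mm above what it stands on. Stands loose on the shelf, grasp it across its width.
- van_4_centre (a point): The largest of four plain beech toy vans of one pattern: 98 mm long (its x, bonnet at +x), 42 mm wide (y), 68 mm high (z), flat parallel sides, fixed wheels that do not turn. The point is its centre, 34 mm above what it stands on. Stands loose on the shelf, grasp it across its width.
- bay_a: One of four identical grey parking bays (thin fixed plates with white side lines) in a row on a dark wooden street board: 116 mm long (its x), 62 mm wide (y, along the row), about 100 mm from bay to bay. Origin: centre of the plate's underside; its top is 2 mm above the origin and 6 mm above the shelf. The letter says nothing about its place in the row.
- bay_b: One of four identical grey parking bays (thin fixed plates with white side lines) in a row on a dark wooden street board: 116 mm long (its x), 62 mm wide (y, along the row), about 100 mm from bay to bay. Origin: centre of the plate's underside; its top is 2 mm above the origin and 6 mm above the shelf. The letter says nothing about its place in the row.
- bay_c: One of four identical grey parking bays (thin fixed plates with white side lines) in a row on a dark wooden street board: 116 mm long (its x), 62 mm wide (y, along the row), about 100 mm from bay to bay. Origin: centre of the plate's underside; its top is 2 mm above the origin and 6 mm above the shelf. The letter says nothing about its place in the row.
- bay_d: One of four identical grey parking bays (thin fixed plates with white side lines) in a row on a dark wooden street board: 116 mm long (its x), 62 mm wide (y, along the row), about 100 mm from bay to bay. Origin: centre of the plate's underside; its top is 2 mm above the origin and 6 mm above the shelf. The letter says nothing about its place in the row.
- garage: Fixed wooden toy garage with a flat roof and open front and back, 126 x 126 mm on plan, 110 mm high, at one end of the row of bays (either end; a glass jar 120 mm high and 76 mm across stands at the other). Origin: centre of its underside, on the shelf.
- dumper_centre (a point): Orange die-cast dumper, 92 mm long (x), 44 mm wide, 45 mm high, standing loose among the vans; it is not to be moved. The point is its centre, 22 mm above the shelf.
Not all that is in view belongs to the job. What is shaped like the part that bears van_3_centre but blue, turquoise or white is not meant.

How it is judged (in metres and radians):
At the end, for the whole second after the job is handed in: Each van stands upright (within 0.1 rad), released and at rest, on a bay with its centre within 15 mm of the bay's centre and its length within 0.2 rad of the bay's (nose either way), the vans running from the largest in the bay next to the garage to the smallest in the farthest bay (((horizontal distance between van_1_centre and bay_a below 0.015 m and angle between the x axis of van_1_centre and the x axis of bay_a, either way round below 0.2 rad and z of van_1_centre in the frame of bay_a between 0.018 and 0.03 m) or (horizontal distance between van_1_centre and bay_b below 0.015 m and angle between the x axis of van_1_centre and the x axis of bay_b, either way round below 0.2 rad and z of van_1_centre in the frame of bay_b between 0.018 and 0.03 m) or (horizontal distance between van_1_centre and bay_c below 0.015 m and angle between the x axis of van_1_centre and the x axis of bay_c, either way round below 0.2 rad and z of van_1_centre in the frame of bay_c between 0.018 and 0.03 m) or (horizontal distance between van_1_centre and bay_d below 0.015 m and angle between the x axis of van_1_centre and the x axis of bay_d, either way round below 0.2 rad and z of van_1_centre in the frame of bay_d between 0.018 and 0.03 m)) and horizontal distance between van_1_centre and garage between 0.39 and 0.54 m and angle between each of van_1_centre, van_2_centre, van_3_centre, van_4_centre's own z axis and vertical below 0.1 rad and linear speed of each of van_1, van_2, van_3, van_4 below 0.02 m/s and angular speed of each of van_1, van_2, van_3, van_4 below 0.2 rad/s and contact force between each of van_1, van_2, van_3, van_4 and the fingers below 0.1 N and ((horizontal distance between van_2_centre and bay_a below 0.015 m and angle between the x axis of van_2_centre and the x axis of bay_a, either way round below 0.2 rad and z of van_2_centre in the frame of bay_a between 0.022 and 0.034 m) or (horizontal distance between van_2_centre and bay_b below 0.015 m and angle between the x axis of van_2_centre and the x axis of bay_b, either way round below 0.2 rad and z of van_2_centre in the frame of bay_b between 0.022 and 0.034 m) or (horizontal distance between van_2_centre and bay_c below 0.015 m and angle between the x axis of van_2_centre and the x axis of bay_c, either way round below 0.2 rad and z of van_2_centre in the frame of bay_c between 0.022 and 0.034 m) or (horizontal distance between van_2_centre and bay_d below 0.015 m and angle between the x axis of van_2_centre and the x axis of bay_d, either way round below 0.2 rad and z of van_2_centre in the frame of bay_d between 0.022 and 0.034 m)) and horizontal distance between van_2_centre and garage between 0.29 and 0.39 m and ((horizontal distance between van_3_centre and bay_a below 0.015 m and angle between the x axis of van_3_centre and the x axis of bay_a, either way round below 0.2 rad and z of van_3_centre in the frame of bay_a between 0.026 and 0.038 m) or (horizontal distance between van_3_centre and bay_b below 0.015 m and angle between the x axis of van_3_centre and the x axis of bay_b, either way round below 0.2 rad and z of van_3_centre in the frame of bay_b between 0.026 and 0.038 m) or (horizontal distance between van_3_centre and bay_c below 0.015 m and angle between the x axis of van_3_centre and the x axis of bay_c, either way round below 0.2 rad and z of van_3_centre in the frame of bay_c between 0.026 and 0.038 m) or (horizontal distance between van_3_centre and bay_d below 0.015 m and angle between the x axis of van_3_centre and the x axis of bay_d, either way round below 0.2 rad and z of van_3_centre in the frame of bay_d between 0.026 and 0.038 m)) and horizontal distance between van_3_centre and garage between 0.19 and 0.29 m and ((horizontal distance between van_4_centre and bay_a below 0.015 m and angle between the x axis of van_4_centre and the x axis of bay_a, either way round below 0.2 rad and z of van_4_centre in the frame of bay_a between 0.03 and 0.042 m) or (horizontal distance between van_4_centre and bay_b below 0.015 m and angle between the x axis of van_4_centre and the x axis of bay_b, either way round below 0.2 rad and z of van_4_centre in the frame of bay_b between 0.03 and 0.042 m) or (horizontal distance between van_4_centre and bay_c below 0.015 m and angle between the x axis of van_4_centre and the x axis of bay_c, either way round below 0.2 rad and z of van_4_centre in the frame of bay_c between 0.03 and 0.042 m) or (horizontal distance between van_4_centre and bay_d below 0.015 m and angle between the x axis of van_4_centre and the x axis of bay_d, either way round below 0.2 rad and z of van_4_centre in the frame of bay_d between 0.03 and 0.042 m)) and horizontal distance between van_4_centre and garage between 0.06 and 0.19 m); the robot touches nothing.
It fails at once if the orange dumper is shifted by more than 15 mm or tipped (distance of dumper_centre from where it was at the start of the episode above 0.015 m or angle between dumper_centre's own z axis and vertical above 0.3 rad).
It also fails if it takes over 96 s, if anything falls off the work surface, if the arm or the gripper's body presses on something with over 40 N, if the wrist force passes 120 N, or if a joint passes its speed limit or range.

## Working session

There is one attempt and no reset: what is moved stays moved. The work goes in short steps, Python scripts to look and compute and a shell command to move; the robot and the scene stay as the last step left them, time stands still between calls to the robot, and variables do not carry over. Pictures are saved under pics/ and viewed, at most 14 in all, crops included, and the job is handed in when it is done.

```bash
mkdir -p pics
python3 - <<'E'
from plant import manip
import cv2
for n in("scene","side"):
    f=manip.grab_frame(n); cv2.imwrite(f"pics/{n}0.png",f["pixels"])
    import numpy as np
    R=np.array(f["R"]);print(n,(-R.T@np.array(f["t"])).round(3),R.round(2).tolist(),np.array(f["distortion"]).round(3),f["intrinsics"][0][0])
s=manip.sense();print(s["tcp_pos"],s["eef_rot"],s["time_s"],s["finger_gap"])
E
```

```text
scene [0.992 0.584 0.83 ] [[-0.77, 0.64, 0.01], [0.47, 0.58, -0.67], [-0.43, -0.51, -0.74]] [0.009 0.    0.    0.    0.   ] 465.09791062968225
side [0.401 0.976 0.697] [[-0.98, -0.18, 0.01], [-0.11, 0.55, -0.83], [0.14, -0.82, -0.56]] [-0.115  0.     0.     0.     0.   ] 440.97920812276936
[ 0.12806731 -0.56015161  0.2305873 ] [[ 9.74844767e-01  2.22884662e-01 -3.27498908e-04]
 [ 2.22884902e-01 -9.74843643e-01  1.48079932e-03]
 [ 1.07872272e-05 -1.51654403e-03 -9.99998850e-01]] 0.1 0.08508482747180553
```

View pics/scene0.png

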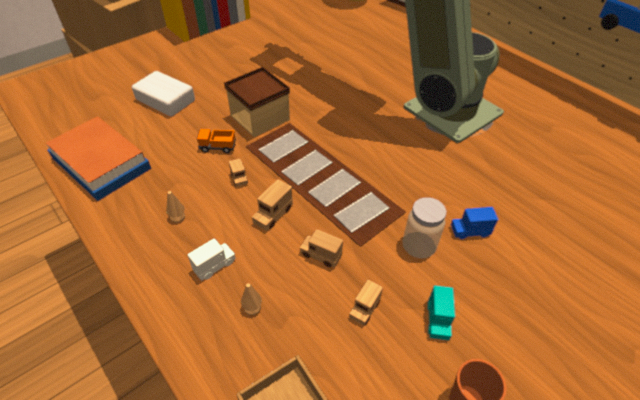

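View pics/side0.png

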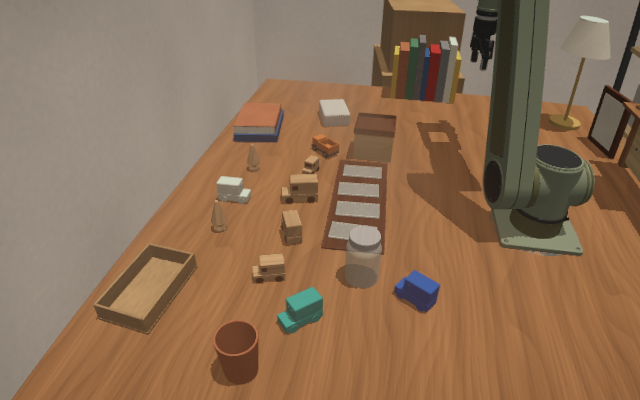

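The scene picture shows the garage (258,100) and the bay row from (284,146) next to it to (361,212) at the jar (427,225). The dumper is at (216,140). Candidates, with scene pixels:
- **Beech vans:** (238,172) smallest, so van_1. (273,203) largest, so van_4. (322,247) is probably van_3 and (367,301) probably van_2.
- **Decoys:** white (211,258), turquoise (441,311), blue (478,222).

I'll check these choices in a close crop.

Run:
```python
import cv2
a=cv2.imread("pics/scene0.png")
cv2.imwrite("pics/c1.png",cv2.resize(a[155:325,195:395],None,fx=3.5,fy=3.5,interpolation=cv2.INTER_CUBIC))
cv2.imwrite("pics/c2.png",cv2.resize(a[70:245,190:410],None,fx=3.4,fy=3.4,interpolation=cv2.INTER_CUBIC))
```

```text
(no output)
```

View pics/c1.png

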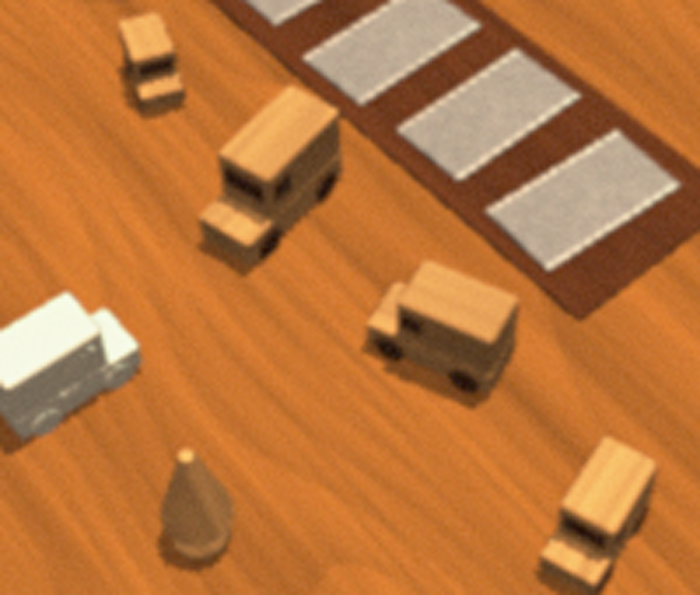

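View pics/c2.png

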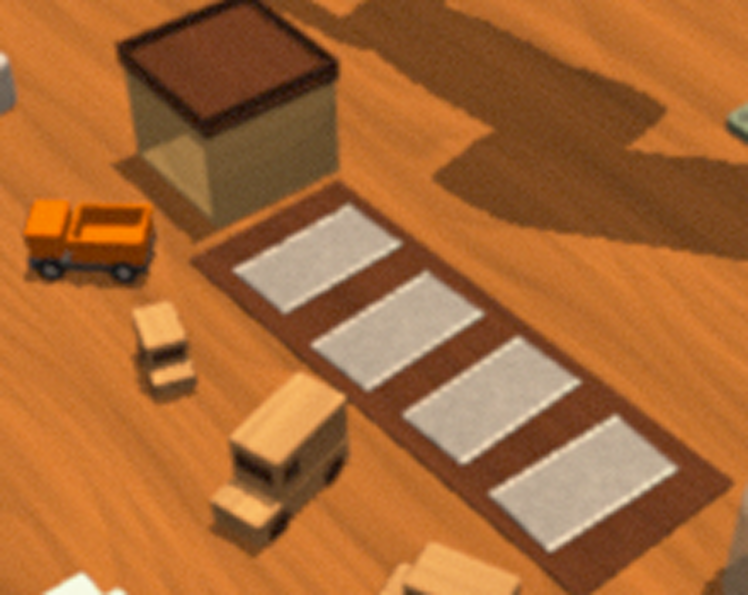

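The crop confirms the choice. All four beech vans stand upright, with roof rear edges at c1 (138,18) for van_1, (315,100) for van_4, (502,320) for van_3 and (632,450) for van_2. The second crop shows all the bay corners and the garage roof. Next I'll turn these into positions.

```bash
cat > h.py <<'E'
from plant import manip
import numpy as np, cv2, json
def ray(f,px,z):
    K=np.array(f["intrinsics"]);D=np.array(f["distortion"],float);R=np.array(f["R"]);t=np.array(f["t"])
    u=cv2.undistortPoints(np.array(px,float).reshape(-1,1,2),K,D).reshape(-1,2)
    d=np.c_[u,np.ones(len(u))]@R; c=-R.T@t
    return c+d*((z-c[2])/d[:,2])[:,None]
def proj(f,X):
    r=cv2.Rodrigues(np.array(f["R"]))[0]
    return cv2.projectPoints(np.array(X,float),r,np.array(f["t"],float),np.array(f["intrinsics"]),np.array(f["distortion"],float))[0].reshape(-1,2)
def crop(px,s,x0,y0): return (np.array(px)+.5)/s-.5+[x0,y0]
DIM={1:(.056,.030,.044),2:(.070,.034,.052),3:(.084,.038,.060),4:(.098,.042,.068)}
def yaw(): 
    R=manip.sense()["eef_rot"]; return np.degrees(np.arctan2(R[1][0],R[0][0]))
def delta(x,y,ang):
    """shift in tool axes (units of 100 mm) to world x,y and twist (units of pi) so tool x lies along ang (deg, mod 180)"""
    s=manip.sense();R=np.array(s["eef_rot"]);p=np.array(s["tcp_pos"])
    d=R.T@(np.array([x,y,p[2]])-p)
    tw=-(ang-yaw()); tw=(tw+90)%180-90
    print("tool dx,dy",(d[:2]*10).round(3),"twist",round(tw/180,4),"(alt",round((tw-180*np.sign(tw))/180,3),") z",p[2].round(4),"j6",s["joint_positions"][5])
E
python3 - <<'E'
from h import *
f=manip.grab_frame("scene")
# rear-left.. : rear a,b, front a,b
V={1:[(121,21),(155,14),(130,68),(177,55)],4:[(290,88),(340,112),(222,155),(270,178)],3:[(518,298),(487,342),(425,263),(400,305)],2:[(607,438),(656,462),(563,507),(610,530)]}
out={}
for k,p in V.items():
    L,W,H=DIM[k];q=ray(f,crop(p,3.5,195,155),H)[:,:2]
    r=(q[0]+q[1])/2;fr=(q[2]+q[3])/2;d=(fr-r);l=np.linalg.norm(d);d/=l
    c=r+d*L/2;a=np.degrees(np.arctan2(d[1],d[0]))
    ra=np.degrees(np.arctan2(*(q[1]-q[0])[::-1]))
    print("van",k,c.round(4),"yaw",a.round(1),"rear edge",ra.round(1),"rooflen",l.round(4),"W",np.linalg.norm(q[1]-q[0]).round(4),np.linalg.norm(q[3]-q[2]).round(4));out[f"v{k}"]=[*c,a]
B=[[(350,204),(402,242),(285,311),(232,269)],[(428,271),(485,315),(369,389),(311,346)],[(519,338),(580,382),(463,463),(403,414)],[(617,416),(677,467),(549,551),(490,494)]]
for i,p in enumerate(B):
    q=ray(f,crop(p,3.4,190,70),.006)[:,:2];c=q.mean(0);d=(q[0]+q[1]-q[2]-q[3])/2
    print("bay",i,c.round(4),np.degrees(np.arctan2(d[1],d[0])).round(1),np.linalg.norm(d).round(4));out[f"b{i}"]=[*c,np.degrees(np.arctan2(d[1],d[0]))]
g=ray(f,crop([(118,48),(245,-1),(338,68),(209,130)],3.4,190,70),.11)[:,:2];print("garage",g.round(3).tolist(),g.mean(0).round(3))
print("jar",ray(f,[(428,211)],.12).round(3)); print("dumper",ray(f,crop([(90,225)],3.4,190,70),.04).round(3))
print("dumper corners",ray(f,crop([(30,205),(152,205)],3.4,190,70),.045).round(3).tolist())
json.dump(out,open("pos.json","w"))
E
```

```text
van 1 [ 0.6299 -0.1513] yaw 70.6 rear edge 158.3 rooflen 0.0458 W 0.0239 0.0329
van 4 [ 0.6323 -0.0048] yaw 15.6 rear edge 108.2 rooflen 0.0699 W 0.0393 0.0364
van 3 [0.6188 0.1471] yaw -65.6 rear edge 19.5 rooflen 0.0584 W 0.0367 0.0343
van 2 [0.6336 0.3026] yaw 17.4 rear edge 110.2 rooflen 0.0503 W 0.0298 0.0277
bay 0 [ 0.4712 -0.1813] -177.5 0.1174
bay 1 [ 0.473  -0.0781] -176.4 0.1167
bay 2 [0.4651 0.0185] -177.1 0.1149
bay 3 [0.4668 0.1164] 179.0 0.1169
garage [[0.514, -0.376], [0.398, -0.37], [0.397, -0.248], [0.517, -0.246]] [ 0.457 -0.31 ]
jar [[0.436 0.265 0.12 ]]
dumper [[ 0.606 -0.286  0.04 ]]
dumper corners [[0.632, -0.329, 0.045], [0.56, -0.271, 0.045]]
```

```bash
python3 -m handwheel '[[0.95,-0.6,-0.3,0],[0.95,-0.6,-0.3,0],[0.95,-0.6,-0.3,0],[0.95,-0.6,-0.3,0]]' 85 
for i in 1; do :; done
python3 -m handwheel '[[0.95,-0.72,-0.3,0],[0.95,-0.72,-0.3,0],[0.95,-0.72,-0.3,0],[0.95,-0.72,-0.3,0]]' 
python3 -m handwheel '[[0.95,-0.72,-0.3,0],[0.95,-0.72,-0.3,0],[0.95,-0.72,-0.3,0],[0.95,-0.72,-0.3,0]]' 
python3 -m handwheel '[[0.95,-0.72,0,0],[0.95,-0.72,0,0],[0.95,-0.72,0,0],[0.95,-0.72,0,0]]'
python3 - <<'E'
from h import *
f=manip.grab_frame("wrist");cv2.imwrite("pics/w1.png",f["pixels"])
s=manip.sense();print(s["tcp_pos"],s["time_s"],s["joint_positions"],-np.array(f["R"]).T@f["t"],np.array(f["R"]).round(2).tolist())
E
```

```text
time_s: 0.48
tcp_pos: [0.2106, -0.4779, 0.2631]
eef_rot: [[0.974, 0.227, 0.003], [0.227, -0.974, -0.0], [0.003, 0.001, -1.0]]
ft_force: [-0.1, -0.1, 0.0]
finger_gap: 0.0852
grip_force: 0.0
time_s: 0.82
tcp_pos: [0.2873, -0.3861, 0.2931]
eef_rot: [[0.974, 0.228, 0.004], [0.228, -0.974, -0.0], [0.004, 0.001, -1.0]]
ft_force: [-0.4, 0.8, -0.0]
finger_gap: 0.085
grip_force: 0.0
time_s: 1.15
tcp_pos: [0.3641, -0.295, 0.3229]
eef_rot: [[0.973, 0.229, 0.005], [0.229, -0.973, 0.0], [0.005, 0.001, -1.0]]
ft_force: [0.1, 0.2, 0.5]
finger_gap: 0.0852
grip_force: 0.0
time_s: 1.48
tcp_pos: [0.44, -0.2037, 0.3206]
eef_rot: [[0.974, 0.228, 0.001], [0.228, -0.974, 0.002], [0.002, -0.002, -1.0]]
ft_force: [0.6, 0.7, -0.8]
finger_gap: 0.0851
grip_force: 0.0
[ 0.43819547 -0.2057252   0.32054762] 1.5333 [-2.64997108e+01  7.37349956e+00  9.13788248e+01 -1.65948919e-02
  8.13033110e+01  5.03640076e+01] [ 0.51255336 -0.18659417  0.46346376] [[0.23, -0.97, -0.0], [-0.93, -0.22, 0.29], [-0.29, -0.07, -0.96]]
```

View pics/w1.png

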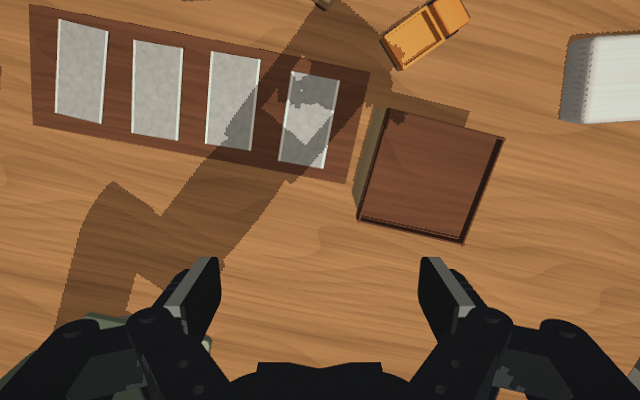

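The wrist picture shows all four bays: garage-side bay centre (308,120), then (232,101), (157,90) and (82,72), with the garage roof at (430,175). I'll refine the bays from it.

Run:
```python
from h import *
f=manip.grab_frame("wrist");P=json.load(open("pos.json"))
B=[[(291,71),(339,80),(326,168),(278,159)],[(211,51),(261,59),(252,151),(205,143)],[(134,40),(183,47),(179,141),(131,132)],[(59,19),(109,29),(103,125),(55,115)]]
for i,p in enumerate(B):
    q=ray(f,p,.006)[:,:2];c=q.mean(0);d=(q[0]+q[1]-q[2]-q[3])/2
    a=np.degrees(np.arctan2(d[1],d[0]))
    print(i,c.round(4),a.round(1),np.linalg.norm(d).round(4),np.round(P[f"b{i}"],4)); P[f"b{i}"]=[*c,a]
json.dump(P,open("pos.json","w"))
delta(P["v1"][0]-.13*np.cos(np.radians(70)),P["v1"][1]-.13*np.sin(np.radians(70)),70.6)
delta(*P["v1"])
```

```text
0 [ 0.4713 -0.1838] 4.1 0.1145 [   0.4712   -0.1813 -177.4905]
1 [ 0.4719 -0.0827] 4.3 0.1163 [ 4.73000e-01 -7.81000e-02 -1.76371e+02]
2 [0.4637 0.0144] 3.4 0.1163 [ 4.651000e-01  1.850000e-02 -1.771462e+02]
3 [0.4645 0.1116] -0.8 0.1194 [4.668000e-01 1.164000e-01 1.790325e+02]
tool dx,dy [1.294 0.982] twist -0.3199 (alt 0.68 ) z 0.3206 j6 50.3473707655316
tool dx,dy [ 2.002 -0.108] twist -0.3198 (alt 0.68 ) z 0.3206 j6 50.3473707655316
```

```bash
python3 -m handwheel '[[1,0,0,0],[1,0,0,0],[1,0,0,0]]' >/dev/null
python3 -m handwheel '[[0.98,-0.1,0.9,-0.32],[0.98,-0.1,0.9,-0.32],[0.98,-0.1,0.9,-0.32],[0.98,-0.1,0.9,-0.32],[0.98,-0.1,0.9,-0.32],[0.98,-0.1,0.9,-0.32],[0.98,-0.1,0.9,-0.32],[0.98,-0.1,0.9,-0.32],[0.98,-0.1,0.9,-0.32]]' >/dev/null
python3 -m handwheel '[[0,0,0.9,0],[0,0,0.9,0],[0,0,0.9,0],[0,0,0.9,0]]'
python3 - <<'E'
from h import *
P=json.load(open("pos.json"))
a=lambda x,y,t:[x,y,t]
P.update(b0=[.471,-.1825,3.3],b1=[.4725,-.0804,4.0],b2=[.4644,.0165,3.2],b3=[.4656,.114,-.9]);json.dump(P,open("pos.json","w"))
f=manip.grab_frame("wrist");cv2.imwrite("pics/w2.png",f["pixels"])
delta(*P["v1"])
E
```

```text
time_s: 2.92
tcp_pos: [0.6254, -0.1538, 0.1382]
eef_rot: [[0.337, 0.941, -0.007], [0.941, -0.337, 0.001], [-0.001, -0.007, -1.0]]
ft_force: [0.6, 0.2, -0.1]
finger_gap: 0.0852
grip_force: 0.0
tool dx,dy [0.034 0.014] twist -0.0014 (alt 0.999 ) z 0.1411 j6 4.876043532734342
```

View pics/w2.png

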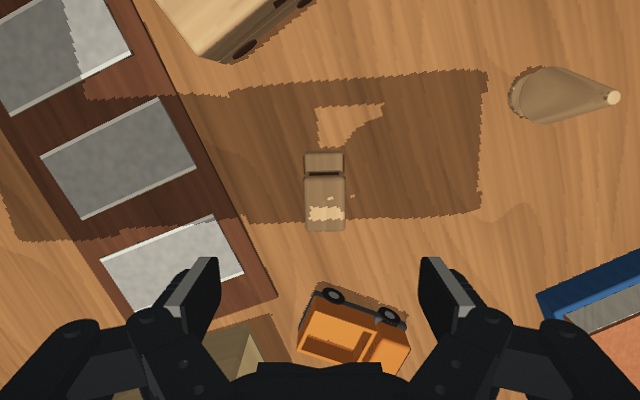

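The van is upright between the fingers: roof from (304,178) to (345,229), bonnet front at row 152. The dumper's near side is at (325,285)-(408,312).

Run:
```python
from h import *
P=json.load(open("pos.json"));f=manip.grab_frame("wrist");s=manip.sense()
q=ray(f,[(305,178),(345,178),(305,230),(345,230)],.044)[:,:2];print(q.round(4).tolist())
r=(q[2]+q[3])/2;d=(q[0]+q[1])/2-r;l=np.linalg.norm(d);d/=l;a=np.degrees(np.arctan2(d[1],d[0]));c=r+d*.028
print("van1",c.round(4),a.round(1),"rooflen",l.round(4),"W",np.linalg.norm(q[1]-q[0]).round(4));P["v1"]=[*c,a];json.dump(P,open("pos.json","w"))
delta(*P["v1"]);print(s["tcp_pos"].round(4) if hasattr(s["tcp_pos"],"round") else s["tcp_pos"])
R=np.array(s["eef_rot"])
for p in [(318,283),(408,312),(298,352)]:
    w=ray(f,[p],.03)[0];print("dumper tool xy from van",((R.T@(w-[*c,.03]))[:2]*1000).round(0))
```

```text
[[0.6226, -0.1363], [0.6497, -0.1459], [0.6085, -0.1742], [0.637, -0.1844]]
van1 [ 0.632  -0.1529] 70.6 rooflen 0.0405 W 0.0288
tool dx,dy [0.023 0.027] twist -0.0015 (alt 0.998 ) z 0.143 j6 4.863249459990954
[ 0.6288 -0.1541  0.143 ]
dumper tool xy from van [-82.  -5.]
dumper tool xy from van [-111.   73.]
dumper tool xy from van [-154.  -24.]
```

```bash
python3 -m handwheel '[[0.02,0.025,0.3,0],[0.02,0.025,0.6,0],[0.02,0.025,0.9,0],[0.02,0.025,0.9,0]]' >/dev/null
python3 -m handwheel '[[0,0,0.25,0],[0,0,0.42,0],[0,0,0.42,0],[0,0,0.42,0]]'
python3 -m handwheel '[[0,0,0,0],[0,0,0,0],[0,0,0,0],[0,0,0,0],[0,0,0,0],[0,0,0,0],[0,0,0,0],[0,0,0,0]]' 0 35
python3 -m handwheel '[[0,0,-0.3,0],[0,0,-0.6,0],[0,0,-1,0],[0,0,-1,0]]'
python3 - <<'E'
from h import *
P=json.load(open("pos.json"));delta(*P["b3"])
E
```

```text
time_s: 3.68
tcp_pos: [0.6324, -0.1524, 0.0116]
eef_rot: [[0.335, 0.942, 0.003], [0.942, -0.335, -0.001], [0.0, 0.003, -1.0]]
ft_force: [0.5, 0.8, 0.2]
finger_gap: 0.0848
grip_force: 0.0
time_s: 4.35
tcp_pos: [0.6314, -0.152, 0.0103]
eef_rot: [[0.334, 0.943, 0.001], [0.943, -0.334, -0.0], [-0.0, 0.001, -1.0]]
ft_force: [-2.5, 1.2, 5.3]
finger_gap: 0.0301
grip_force: 36.5
time_s: 4.68
tcp_pos: [0.6353, -0.1529, 0.1171]
eef_rot: [[0.334, 0.942, 0.014], [0.943, -0.334, -0.004], [0.001, 0.014, -1.0]]
ft_force: [1.6, 0.1, -0.2]
finger_gap: 0.0295
grip_force: 35.9
tool dx,dy [ 1.949 -2.491] twist 0.3966 (alt -0.603 ) z 0.1171 j6 4.976942247865297
```

```bash
python3 -m handwheel '[[0.65,-0.83,0,0],[0.65,-0.83,0,0],[0.65,-0.83,0,0]]' >/dev/null
python3 -m handwheel '[[0.65,-0.83,0,0],[0.65,-0.83,0,0],[0.65,-0.83,0,0]]' >/dev/null
python3 -m handwheel '[[0.65,-0.83,0,0.397],[0.65,-0.83,0,0.397],[0.65,-0.83,0,0.397],[0.65,-0.83,0,0.397],[0.65,-0.83,0,0.397],[0.65,-0.83,0,0.397],[0.65,-0.83,0,0.397],[0.65,-0.83,0,0.397],[0.65,-0.83,0,0.397],[0.65,-0.83,0,0.397]]' >/dev/null
python3 -m handwheel '[[0,0,0,0],[0,0,0,0],[0,0,0,0]]'
python3 - <<'E'
from h import *
P=json.load(open("pos.json"));f=manip.grab_frame("wrist");cv2.imwrite("pics/w3.png",f["pixels"]);delta(*P["b3"])
E
```

```text
time_s: 6.27
tcp_pos: [0.4613, 0.1151, 0.1091]
eef_rot: [[1.0, 0.003, -0.0], [0.003, -1.0, -0.0], [-0.0, 0.0, -1.0]]
ft_force: [-0.5, 0.0, -0.8]
finger_gap: 0.0295
grip_force: 35.8
tool dx,dy [0.043 0.011] twist 0.0057 (alt -0.994 ) z 0.1092 j6 102.50254999020451
```

View pics/w3.png

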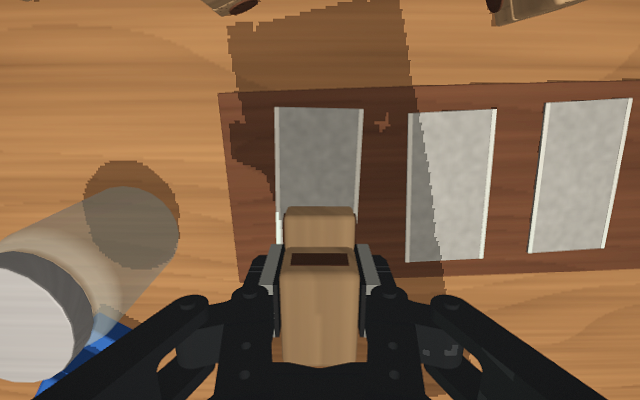

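Van_1 is held straight over its bay. The bay's far corners are at (275,107) and (364,109). The next bay's corners are (409,112), (497,109), (484,258) and (405,262). One more bay check follows.

Run:
```python
from h import *
P=json.load(open("pos.json"));f=manip.grab_frame("wrist")
q=ray(f,[(275,107),(364,109),(275,208),(361,208)],.006)[:,:2]
m=(q[0]+q[1])/2;d=m-(q[2]+q[3])/2;d/=np.linalg.norm(d)
print("b3",(m-d*.058).round(4),np.degrees(np.arctan2(d[1],d[0])).round(1),P["b3"])
for n,p in(("b2",[(409,112),(497,109),(484,258),(405,262)]),("b1",[(545,102),(632,98),(605,248),(529,252)])):
    q=ray(f,p,.006)[:,:2];d=(q[0]+q[1]-q[2]-q[3]);print(n,q.mean(0).round(4),np.degrees(np.arctan2(d[1],d[0])).round(1),(np.linalg.norm(d)/2).round(4),P[n])
```

```text
b3 [0.467  0.1156] -0.7 [0.4656, 0.114, -0.9]
b2 [0.4657 0.0178] 3.3 0.1165 [0.4644, 0.0165, 3.2]
b1 [ 0.474  -0.0794] 4.7 0.1164 [0.4725, -0.0804, 4.0]
```

```bash
python3 -m handwheel '[[0.05,0,0.3,0.005],[0.05,0,0.6,0.005],[0.05,0,0.8,0.005],[0.05,0,0.88,0.005],[0.05,0,0.915,0.005],[0.05,0,0.915,0.005],[0.05,0,0.915,0.005]]'
python3 -m handwheel '[[0,0,0,0],[0,0,0,0],[0,0,0,0],[0,0,0,0],[0,0,0,0]]' 85
python3 -m handwheel '[[0,0,-0.3,0],[0,0,-0.6,0],[0,0,-1,0],[0,0,-1,0]]'
python3 - <<'E'
from h import *
P=json.load(open("pos.json"));f=manip.grab_frame("wrist");cv2.imwrite("pics/w4.png",f["pixels"]);delta(*P["v2"])
E
```

```text
time_s: 6.95
tcp_pos: [0.4673, 0.1153, 0.0187]
eef_rot: [[1.0, -0.015, 0.002], [-0.015, -1.0, 0.0], [0.002, -0.0, -1.0]]
ft_force: [0.6, -0.2, 0.6]
finger_gap: 0.0295
grip_force: 35.9
time_s: 7.37
tcp_pos: [0.4666, 0.1152, 0.0182]
eef_rot: [[1.0, -0.015, 0.001], [-0.015, -1.0, 0.0], [0.001, -0.0, -1.0]]
ft_force: [0.3, -0.2, 0.5]
finger_gap: 0.0849
grip_force: 0.0
time_s: 7.7
tcp_pos: [0.4708, 0.1161, 0.1243]
eef_rot: [[1.0, -0.015, 0.013], [-0.015, -1.0, 0.003], [0.013, -0.003, -1.0]]
ft_force: [1.0, 0.6, 0.2]
finger_gap: 0.0851
grip_force: 0.0
tool dx,dy [ 1.615 -1.893] twist -0.1018 (alt 0.898 ) z 0.1216 j6 103.38833760182187
```

View pics/w4.png

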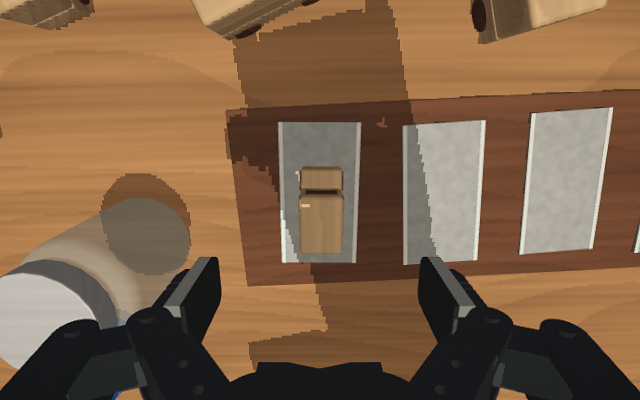

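Van_1 stands in the middle of the far bay (roof (300,193)-(343,255), bay (279,122)-(360,262)). Next is van_2.

```bash
python3 -m handwheel '[[0.81,-0.95,-0.2,0],[0.81,-0.95,-0.2,0],[0.81,-0.95,-0.2,0],[0.81,-0.95,-0.2,0]]' >/dev/null
python3 -m handwheel '[[0.81,-0.95,0,-0.1],[0.81,-0.95,0,-0.1],[0.81,-0.95,0,-0.1],[0.81,-0.95,0,-0.1]]' >/dev/null
python3 -m handwheel '[[0,0,0,0],[0,0,0,0]]'
python3 - <<'E'
from h import *
P=json.load(open("pos.json"));f=manip.grab_frame("wrist");cv2.imwrite("pics/w5.png",f["pixels"]);delta(*P["v2"])
E
```

```text
time_s: 8.58
tcp_pos: [0.6302, 0.3019, 0.136]
eef_rot: [[0.956, 0.294, -0.003], [0.294, -0.956, -0.002], [-0.004, 0.001, -1.0]]
ft_force: [0.2, -0.4, 0.4]
finger_gap: 0.0857
grip_force: 0.0
tool dx,dy [0.036 0.   ] twist -0.0021 (alt 0.998 ) z 0.1366 j6 97.57125847336401
```

View pics/w5.png

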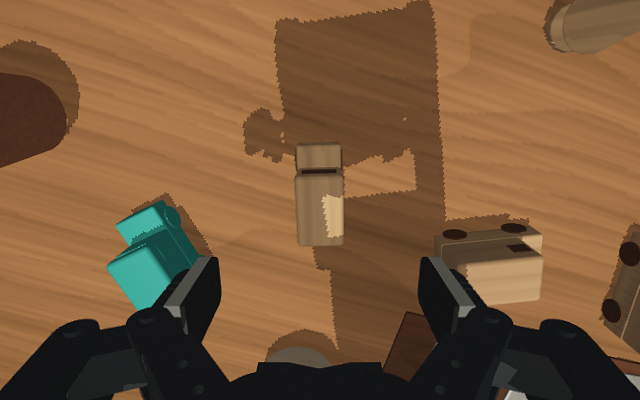

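Van_2's roof corners are at (294,178), (343,176), (298,246) and (344,244). Turquoise and van_3 are both clear of the fingers.

```bash
cat >> h.py <<'E'
def van(k,px):
    """px: roof front-left, front-right, rear-left, rear-right in the wrist picture"""
    P=json.load(open("pos.json"));f=manip.grab_frame("wrist");L,W,H=DIM[k]
    q=ray(f,px,H)[:,:2];r=(q[2]+q[3])/2;d=(q[0]+q[1])/2-r;l=np.linalg.norm(d);d/=l;a=np.degrees(np.arctan2(d[1],d[0]));c=r+d*L/2
    print("van",k,c.round(4),a.round(1),"rooflen",l.round(4),"W",np.linalg.norm(q[1]-q[0]).round(4),"was",np.round(P[f"v{k}"],4))
    P[f"v{k}"]=[*c,a];json.dump(P,open("pos.json","w"));delta(*c,a)
E
python3 -c "
from h import *
van(2,[(295,178),(343,176),(298,246),(344,244)])"
```

```text
van 2 [0.6328 0.302 ] 18.7 rooflen 0.0509 W 0.0328 was [ 0.6336  0.3026 17.4483]
tool dx,dy [0.027 0.002] twist -0.0092 (alt 0.991 ) z 0.1373 j6 97.56559770982739
```

```bash
python3 -m handwheel '[[0.03,0,0.3,-0.007],[0.03,0,0.6,-0.007],[0.03,0,0.85,-0.007],[0.03,0,0.85,-0.007]]' >/dev/null
python3 -m handwheel '[[0,0,0.25,0],[0,0,0.4,0],[0,0,0.4,0],[0,0,0.4,0]]'
python3 -m handwheel '[[0,0,0,0],[0,0,0,0],[0,0,0,0],[0,0,0,0],[0,0,0,0],[0,0,0,0],[0,0,0,0],[0,0,0,0]]' 0 40
python3 -m handwheel '[[0,0,-0.3,0],[0,0,-0.6,0],[0,0,-1,0],[0,0,-1,0],[0,0,-1,0],[0,0,-1,0]]'
python3 - <<'E'
from h import *
P=json.load(open("pos.json"));P["b3"]=[.466,.115,-.8];P["b2"]=[.465,.0172,3.2];P["b1"]=[.4732,-.08,4.3];json.dump(P,open("pos.json","w"));delta(*P["b2"])
E
```

```text
time_s: 9.35
tcp_pos: [0.6342, 0.303, 0.0139]
eef_rot: [[0.949, 0.315, 0.0], [0.315, -0.949, -0.0], [0.0, 0.0, -1.0]]
ft_force: [-0.4, -0.3, 0.1]
finger_gap: 0.0849
grip_force: 0.0
time_s: 10.02
tcp_pos: [0.6346, 0.3037, 0.0139]
eef_rot: [[0.949, 0.315, 0.001], [0.315, -0.949, 0.0], [0.001, -0.0, -1.0]]
ft_force: [-0.9, -0.5, 5.4]
finger_gap: 0.0336
grip_force: 40.5
time_s: 10.52
tcp_pos: [0.6335, 0.3032, 0.112]
eef_rot: [[0.949, 0.315, -0.001], [0.315, -0.949, -0.001], [-0.002, 0.0, -1.0]]
ft_force: [0.0, -0.2, -1.0]
finger_gap: 0.0339
grip_force: 40.1
tool dx,dy [-2.501  2.183] twist 0.0843 (alt -0.916 ) z 0.112 j6 96.26798156685632
```

```bash
python3 -m handwheel '[[-0.83,0.73,-0.1,0],[-0.83,0.73,-0.1,0],[-0.83,0.73,-0.1,0],[-0.83,0.73,-0.1,0]]' >/dev/null
python3 -m handwheel '[[-0.83,0.73,0,0],[-0.83,0.73,0,0],[-0.83,0.73,0,0]]' >/dev/null
python3 -m handwheel '[[-0.84,0.73,0,0.084],[-0.84,0.73,0,0.084],[-0.84,0.73,0,0.084],[-0.84,0.73,0,0.084],[-0.84,0.73,0,0.084]]' >/dev/null
python3 -m handwheel '[[0,0,0,0],[0,0,0,0],[0,0,0,0]]'
python3 - <<'E'
from h import *
P=json.load(open("pos.json"));delta(*P["b2"])
E
```

```text
time_s: 11.77
tcp_pos: [0.4665, 0.0177, 0.1224]
eef_rot: [[0.998, 0.058, -0.0], [0.058, -0.998, 0.0], [-0.0, -0.0, -1.0]]
ft_force: [0.2, 0.4, -1.5]
finger_gap: 0.0336
grip_force: 40.4
tool dx,dy [-0.015  0.004] twist 0.0008 (alt -0.999 ) z 0.1224 j6 87.4192129120367
```

```bash
python3 -m handwheel '[[-0.01,0,0.4,0],[-0.01,0,0.75,0],[-0.01,0,0.75,0]]' >/dev/null
python3 -m handwheel '[[0,0,0.15,0],[0,0,0.22,0],[0,0,0.265,0],[0,0,0.265,0],[0,0,0.265,0]]'
python3 -m handwheel '[[0,0,0,0],[0,0,0,0],[0,0,0,0],[0,0,0,0],[0,0,0,0]]' 85
python3 -m handwheel '[[0,0,-0.3,0],[0,0,-0.6,0],[0,0,-1,0],[0,0,-1,0],[0,0,-1,0]]'
python3 - <<'E'
from h import *
P=json.load(open("pos.json"));f=manip.grab_frame("wrist");cv2.imwrite("pics/w6.png",f["pixels"]);delta(P["v3"][0],P["v3"][1],P["v3"][2]+180)
E
```

```text
time_s: 12.43
tcp_pos: [0.4656, 0.0169, 0.0221]
eef_rot: [[0.998, 0.057, 0.001], [0.057, -0.998, -0.0], [0.001, 0.0, -1.0]]
ft_force: [-0.7, -0.5, -0.6]
finger_gap: 0.0336
grip_force: 40.3
time_s: 12.85
tcp_pos: [0.4651, 0.0168, 0.0216]
eef_rot: [[0.998, 0.057, 0.001], [0.057, -0.998, -0.0], [0.001, 0.0, -1.0]]
ft_force: [0.5, -0.7, -0.2]
finger_gap: 0.0851
grip_force: 0.0
time_s: 13.27
tcp_pos: [0.4665, 0.0168, 0.1235]
eef_rot: [[0.998, 0.057, 0.006], [0.057, -0.998, -0.0], [0.006, 0.0, -1.0]]
ft_force: [-0.6, 0.4, 0.4]
finger_gap: 0.0849
grip_force: 0.0
tool dx,dy [ 1.608 -1.214] twist 0.3824 (alt -0.618 ) z 0.1218 j6 87.40732128864293
```

View pics/w6.png

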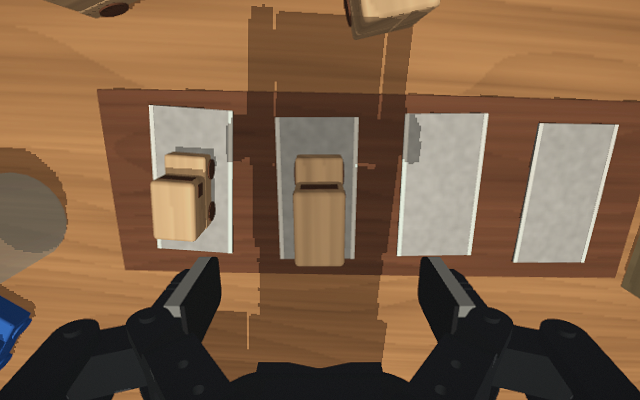

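Van_2 stands centred in the second-farthest bay (roof (294,189)-(345,266), bay (275,117)-(357,259)), and van_1 beside it is undisturbed. Next is van_3.

```bash
python3 -m handwheel '[[0.8,-0.6,-0.2,0],[0.8,-0.6,-0.2,0],[0.8,-0.6,-0.2,0]]' >/dev/null
python3 -m handwheel '[[0.8,-0.6,0,-0.31],[0.8,-0.6,0,-0.31],[0.8,-0.6,0,-0.31],[0.8,-0.6,0,-0.31],[0.8,-0.6,0,-0.31],[0.8,-0.6,0,-0.31],[0.8,-0.6,0,-0.31],[0.8,-0.6,0,-0.31]]' >/dev/null
python3 -m handwheel '[[0,0,0,-0.308],[0,0,0,-0.308],[0,0,0,-0.308],[0,0,0,-0.308],[0,0,0,-0.308],[0,0,0,-0.308],[0,0,0,-0.308],[0,0,0,-0.308],[0,0,0,-0.308],[0,0,0,-0.308]]'
python3 - <<'E'
from h import *
P=json.load(open("pos.json"));f=manip.grab_frame("wrist");cv2.imwrite("pics/w7.png",f["pixels"]);delta(*P["v3"])
E
```

```text
time_s: 15.07
tcp_pos: [0.617, 0.1455, 0.1394]
eef_rot: [[-0.412, 0.911, -0.003], [0.911, 0.412, -0.001], [0.001, -0.003, -1.0]]
ft_force: [-0.2, 0.1, -0.7]
finger_gap: 0.0846
grip_force: 0.0
tool dx,dy [0.007 0.021] twist -0.0003 (alt 1.0 ) z 0.1398 j6 -12.12660106506658
```

View pics/w7.png

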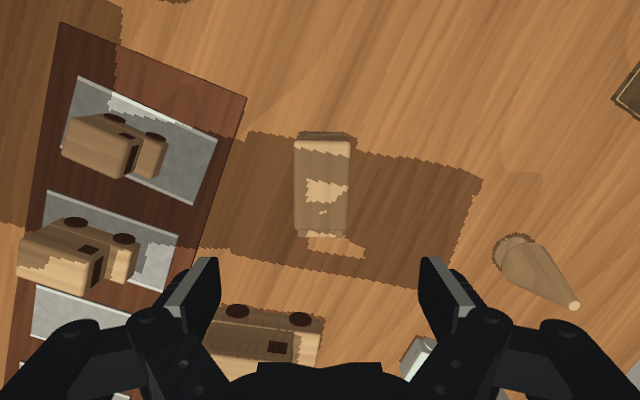

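Van_3's rear roof edge runs (294,142)-(351,141) and the roof front is near row 232. Van_4 and the white van are well behind the fingers.

```bash
python3 -c "
from h import *
van(3,[(295,231),(348,231),(294,142),(351,141)])"
```

```text
van 3 [0.6176 0.148 ] -66.1 rooflen 0.0627 W 0.0372 was [  0.6188   0.1471 -65.5868]
tool dx,dy [0.022 0.012] twist 0.0026 (alt -0.997 ) z 0.1402 j6 -12.151420225372963
```

```bash
python3 -m handwheel '[[0.02,0.01,0.3,0],[0.02,0.01,0.6,0],[0.02,0.01,0.85,0],[0.02,0.01,0.85,0]]' >/dev/null
python3 -m handwheel '[[0,0,0.25,0],[0,0,0.39,0],[0,0,0.39,0],[0,0,0.39,0]]'
python3 -m handwheel '[[0,0,0,0],[0,0,0,0],[0,0,0,0],[0,0,0,0],[0,0,0,0],[0,0,0,0],[0,0,0,0],[0,0,0,0]]' 0 45
python3 -m handwheel '[[0,0,-0.3,0],[0,0,-0.6,0],[0,0,-1,0],[0,0,-1,0],[0,0,-1,0],[0,0,-1,0]]'
python3 - <<'E'
from h import *
P=json.load(open("pos.json"));delta(*P["b1"])
E
```

```text
time_s: 15.83
tcp_pos: [0.6182, 0.1479, 0.0178]
eef_rot: [[-0.414, 0.91, -0.0], [0.91, 0.414, -0.0], [-0.0, -0.0, -1.0]]
ft_force: [-0.3, -1.1, 0.5]
finger_gap: 0.0851
grip_force: 0.0
time_s: 16.5
tcp_pos: [0.6185, 0.148, 0.0185]
eef_rot: [[-0.415, 0.91, 0.002], [0.91, 0.415, 0.0], [-0.0, 0.002, -1.0]]
ft_force: [-1.2, -0.8, 5.8]
finger_gap: 0.0372
grip_force: 45.3
time_s: 17.0
tcp_pos: [0.6172, 0.1477, 0.1166]
eef_rot: [[-0.415, 0.91, -0.001], [0.91, 0.415, -0.0], [0.0, -0.001, -1.0]]
ft_force: [-0.0, 0.6, -1.8]
finger_gap: 0.0374
grip_force: 45.8
tool dx,dy [-1.475 -2.255] twist -0.3878 (alt 0.612 ) z 0.1166 j6 -12.063380633064373
```

```bash
python3 -m handwheel '[[-0.49,-0.75,-0.1,0],[-0.49,-0.75,-0.1,0],[-0.49,-0.75,-0.1,0],[-0.49,-0.75,-0.1,0]]' >/dev/null
python3 -m handwheel '[[-0.49,-0.75,0,0],[-0.49,-0.75,0,0],[-0.49,-0.75,0,0]]' >/dev/null
python3 -m handwheel '[[-0.49,-0.75,0,-0.388],[-0.49,-0.75,0,-0.388],[-0.49,-0.75,0,-0.388],[-0.49,-0.75,0,-0.388],[-0.49,-0.75,0,-0.388],[-0.49,-0.75,0,-0.388],[-0.49,-0.75,0,-0.388],[-0.49,-0.75,0,-0.388],[-0.49,-0.75,0,-0.388],[-0.49,-0.75,0,-0.388]]' >/dev/null
python3 -m handwheel '[[0,0,0,0],[0,0,0,0],[0,0,0,0]]'
python3 - <<'E'
from h import *
P=json.load(open("pos.json"));delta(*P["b1"])
E
```

```text
time_s: 18.67
tcp_pos: [0.4745, -0.0787, 0.1268]
eef_rot: [[-0.997, -0.074, -0.001], [-0.074, 0.997, 0.0], [0.001, 0.0, -1.0]]
ft_force: [-0.8, 0.2, -1.4]
finger_gap: 0.0379
grip_force: 46.3
tool dx,dy [ 0.014 -0.012] twist -0.0005 (alt 1.0 ) z 0.1268 j6 -105.01713639751267
```

```bash
python3 -m handwheel '[[0.01,-0.01,0.4,0],[0.01,-0.01,0.75,0],[0.01,-0.01,0.75,0]]' >/dev/null
python3 -m handwheel '[[0,0,0.15,0],[0,0,0.22,0],[0,0,0.265,0],[0,0,0.265,0],[0,0,0.265,0]]'
python3 -m handwheel '[[0,0,0,0],[0,0,0,0],[0,0,0,0],[0,0,0,0],[0,0,0,0]]' 85
python3 -m handwheel '[[0,0,-0.3,0],[0,0,-0.6,0],[0,0,-1,0],[0,0,-1,0],[0,0,-1,0]]'
python3 - <<'E'
from h import *
P=json.load(open("pos.json"));delta(*P["v4"])
E
```

```text
time_s: 19.33
tcp_pos: [0.4739, -0.0803, 0.0266]
eef_rot: [[-0.997, -0.075, 0.001], [-0.075, 0.997, -0.0], [-0.001, -0.0, -1.0]]
ft_force: [-0.1, -0.2, -1.4]
finger_gap: 0.0374
grip_force: 46.3
time_s: 19.75
tcp_pos: [0.4734, -0.0802, 0.0261]
eef_rot: [[-0.997, -0.076, 0.001], [-0.076, 0.997, -0.0], [-0.001, -0.0, -1.0]]
ft_force: [1.3, -0.3, -0.2]
finger_gap: 0.085
grip_force: 0.0
time_s: 20.17
tcp_pos: [0.4748, -0.0805, 0.1281]
eef_rot: [[-0.997, -0.076, 0.006], [-0.076, 0.997, -0.001], [-0.006, -0.002, -1.0]]
ft_force: [-0.9, -0.2, -0.5]
finger_gap: 0.0848
grip_force: 0.0
tool dx,dy [-1.628  0.636] twist -0.0625 (alt 0.938 ) z 0.1281 j6 -105.31875090233835
```

```bash
python3 -m handwheel '[[-0.81,0.32,-0.3,0],[-0.81,0.32,-0.3,0],[-0.81,0.32,-0.3,0]]' >/dev/null
python3 -m handwheel '[[-0.81,0.32,0,-0.062],[-0.81,0.32,0,-0.062],[-0.81,0.32,0,-0.062],[-0.81,0.32,0,-0.062]]' >/dev/null
python3 -m handwheel '[[0,0,0,0],[0,0,0,0],[0,0,0,0]]'
python3 - <<'E'
from h import *
P=json.load(open("pos.json"));f=manip.grab_frame("wrist");cv2.imwrite("pics/w8.png",f["pixels"]);delta(*P["v4"])
E
```

```text
time_s: 21.0
tcp_pos: [0.6285, -0.0049, 0.1556]
eef_rot: [[-0.964, -0.266, -0.002], [-0.266, 0.964, -0.0], [0.002, 0.0, -1.0]]
ft_force: [-0.1, -0.1, -0.1]
finger_gap: 0.085
grip_force: 0.0
tool dx,dy [-0.035 -0.009] twist -0.0008 (alt 0.999 ) z 0.1558 j6 -106.9079704687485
```

View pics/w8.png

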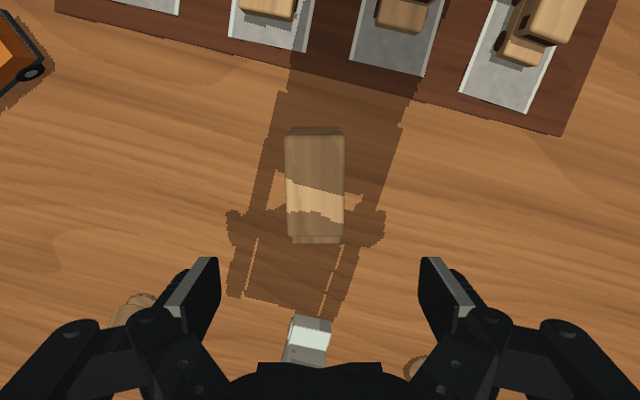

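Van_4's roof corners are at (284,134), (345,133), (286,236) and (344,237). The cones at (135,310) and (415,370) lie behind.

```bash
python3 -c "
from h import *
van(4,[(286,235),(344,236),(284,134),(345,133)])
P=json.load(open('pos.json'));f=manip.grab_frame('wrist');R=np.array(manip.sense()['eef_rot'])
for p in [(135,295),(415,360),(310,318)]: print(((R.T@(ray(f,[p],.02)[0]-[*P['v4'][:2],.02]))*1000).round())"
```

```text
van 4 [ 0.6299 -0.0076] 15.5 rooflen 0.0738 W 0.0424 was [ 6.32300e-01 -4.80000e-03  1.55804e+01]
tool dx,dy [-0.001 -0.029] twist -0.0005 (alt 1.0 ) z 0.156 j6 -106.91200597127944
[-108. -171.    0.]
[-182.  100.   -0.]
[-132.   -6.    0.]
```

```bash
python3 -m handwheel '[[-0.015,-0.02,0.3,0],[-0.015,-0.02,0.6,0],[-0.015,-0.02,0.8,0],[-0.015,-0.02,0.8,0]]' >/dev/null
python3 -m handwheel '[[0,0,0.3,0],[0,0,0.5,0],[0,0,0.5,0],[0,0,0.5,0]]'
python3 -m handwheel '[[0,0,0,0],[0,0,0,0],[0,0,0,0],[0,0,0,0],[0,0,0,0],[0,0,0,0],[0,0,0,0],[0,0,0,0]]' 0 50
python3 -m handwheel '[[0,0,-0.3,0],[0,0,-0.6,0],[0,0,-1,0],[0,0,-1,0],[0,0,-1,0],[0,0,-1,0]]'
python3 - <<'E'
from h import *
P=json.load(open("pos.json"));P["b0"]=[.4718,-.1822,3.6];json.dump(P,open("pos.json","w"));delta(*P["b0"])
E
```

```text
time_s: 21.82
tcp_pos: [0.632, -0.0059, 0.0264]
eef_rot: [[-0.964, -0.267, -0.0], [-0.267, 0.964, -0.0], [0.0, -0.0, -1.0]]
ft_force: [0.1, -0.1, -0.4]
finger_gap: 0.0849
grip_force: 0.0
time_s: 22.48
tcp_pos: [0.6328, -0.0057, 0.0275]
eef_rot: [[-0.964, -0.267, 0.003], [-0.267, 0.964, -0.0], [-0.003, -0.001, -1.0]]
ft_force: [-0.7, -0.3, 5.7]
finger_gap: 0.0417
grip_force: 50.2
time_s: 22.98
tcp_pos: [0.6309, -0.0056, 0.125]
eef_rot: [[-0.964, -0.267, -0.002], [-0.267, 0.964, 0.0], [0.002, 0.001, -1.0]]
ft_force: [-0.0, 0.4, -2.0]
finger_gap: 0.0414
grip_force: 51.8
tool dx,dy [ 2.005 -1.277] twist 0.0661 (alt -0.934 ) z 0.125 j6 -107.04586094265963
```

```bash
python3 -m handwheel '[[0.67,-0.425,-0.2,0],[0.67,-0.425,-0.2,0],[0.67,-0.425,-0.2,0]]' >/dev/null
python3 -m handwheel '[[0.67,-0.425,0,0],[0.67,-0.425,0,0]]' >/dev/null
python3 -m handwheel '[[0.665,-0.425,0,0.066],[0.665,-0.425,0,0.066],[0.665,-0.425,0,0.066],[0.665,-0.425,0,0.066]]' >/dev/null
python3 -m handwheel '[[0,0,0,0],[0,0,0,0],[0,0,0,0]]'
python3 - <<'E'
from h import *
P=json.load(open("pos.json"));f=manip.grab_frame("scene");cv2.imwrite("pics/s2.png",cv2.resize(f["pixels"][60:280,180:440],None,fx=2.7,fy=2.7,interpolation=cv2.INTER_CUBIC));delta(*P["b0"])
E
```

```text
time_s: 23.98
tcp_pos: [0.4734, -0.1811, 0.1453]
eef_rot: [[-0.998, -0.065, -0.001], [-0.065, 0.998, 0.0], [0.001, 0.0, -1.0]]
ft_force: [-0.4, 0.3, -1.3]
finger_gap: 0.0416
grip_force: 52.0
tool dx,dy [ 0.017 -0.009] twist 0.0007 (alt -0.999 ) z 0.1454 j6 -115.9763066609504
```

View pics/s2.png

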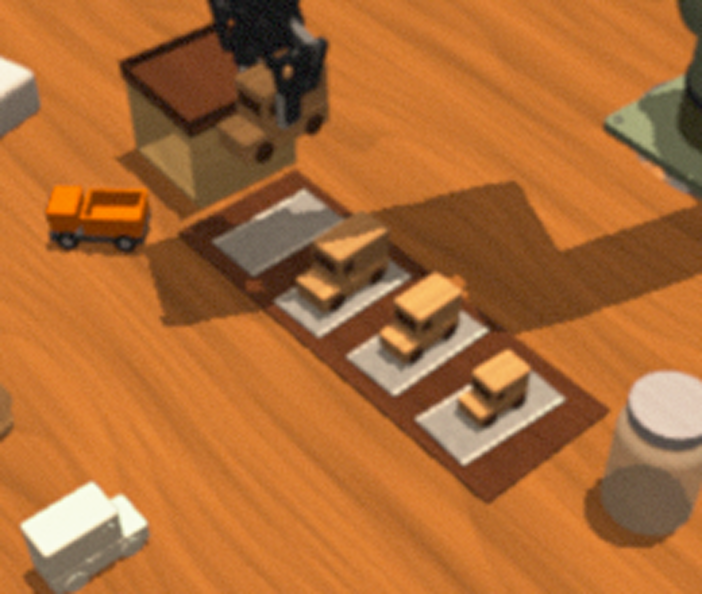

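Three vans stand in their bays (crop (343,265), (420,320), (495,390)), the dumper is untouched, and van_4 hangs over the garage-side bay. I'll lower it and open the fingers only part way, because the garage wall is close.

```bash
python3 -m handwheel '[[0.015,-0.005,0.4,0],[0.015,-0.005,0.8,0],[0.015,-0.005,0.8,0]]' >/dev/null
python3 -m handwheel '[[0,0,0.15,0],[0,0,0.26,0],[0,0,0.315,0],[0,0,0.315,0],[0,0,0.315,0]]'
python3 -m handwheel '[[0,0,0,0],[0,0,0,0],[0,0,0,0],[0,0,0,0],[0,0,0,0]]' 62
python3 -m handwheel '[[0,0,-0.3,0],[0,0,-0.6,0],[0,0,-1,0],[0,0,-1,0],[0,0,-1,0]]'
python3 -m handwheel '[[0,0,-0.3,0],[0,0,-0.6,0],[0,0,-1,0],[0,0,-1,0],[0,0,-1,0]]' >/dev/null
python3 -m handwheel '[[0.4,0,0,0],[0.8,0,0,0],[0.8,0,0,0],[0.8,0,0,0],[0.8,0,0,0]]'
python3 - <<'E'
from h import *
f=manip.grab_frame("scene");cv2.imwrite("pics/s3.png",cv2.resize(f["pixels"][80:260,195:405],None,fx=3.3,fy=3.3,interpolation=cv2.INTER_CUBIC))
E
```

```text
time_s: 24.7
tcp_pos: [0.4721, -0.1827, 0.0353]
eef_rot: [[-0.998, -0.064, 0.001], [-0.064, 0.998, -0.001], [-0.001, -0.001, -1.0]]
ft_force: [-0.0, 0.2, -3.1]
finger_gap: 0.0411
grip_force: 52.2
time_s: 25.12
tcp_pos: [0.4715, -0.1828, 0.0348]
eef_rot: [[-0.998, -0.063, 0.001], [-0.063, 0.998, -0.0], [-0.001, -0.0, -1.0]]
ft_force: [-0.1, -0.0, 0.6]
finger_gap: 0.0619
grip_force: 0.0
time_s: 25.53
tcp_pos: [0.4728, -0.1833, 0.1367]
eef_rot: [[-0.998, -0.063, 0.005], [-0.063, 0.998, -0.002], [-0.005, -0.003, -1.0]]
ft_force: [0.0, 0.1, -1.3]
finger_gap: 0.062
grip_force: 0.0
time_s: 26.37
tcp_pos: [0.3911, -0.1876, 0.233]
eef_rot: [[-0.998, -0.062, -0.002], [-0.062, 0.998, 0.001], [0.002, 0.001, -1.0]]
ft_force: [0.6, -0.4, 0.2]
finger_gap: 0.062
grip_force: 0.0
```

View pics/s3.png

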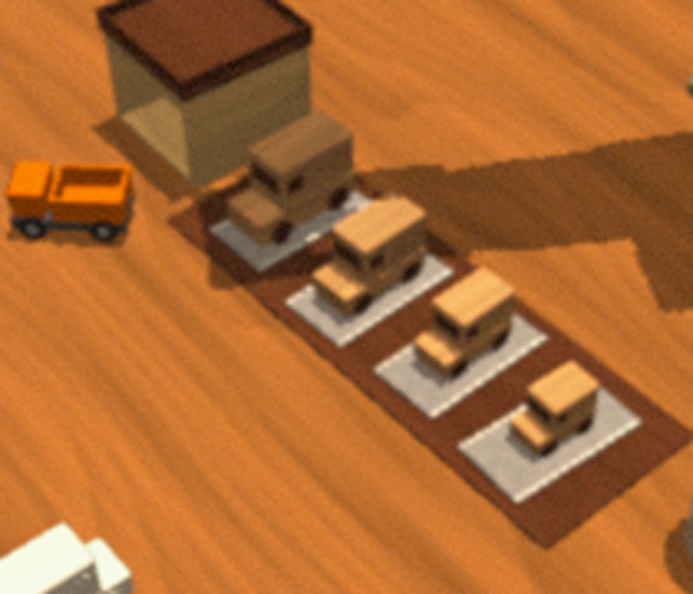

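All four vans stand upright in their bays, with roofs at (302,145), (378,228), (475,296) and (563,388). The dumper is unmoved and the arm is clear. One numeric check before handing in.

Run:
```python
from h import *
P=json.load(open("pos.json"));f=manip.grab_frame("scene")
V={1:[(565,361),(599,382),(529,393),(565,413)],2:[(481,268),(517,291),(432,304),(470,325)],3:[(390,198),(428,221),(329,237),(374,260)],4:[(311,112),(355,138),(250,152),(298,181)]}
for k,p in V.items():
    L,W,H=DIM[k];q=ray(f,crop(p,3.3,195,80),H+.006)[:,:2];r=(q[0]+q[1])/2;d=(q[2]+q[3])/2-r;d/=np.linalg.norm(d);b=P[f"b{4-k}"]
    print(k,((r+d*L/2-b[:2])*1000).round(1),"mm, yaw err",(np.degrees(np.arctan2(d[1],d[0]))-b[2]).round(1))
```

```text
1 [1.4 3.3] mm, yaw err 9.6
2 [-0.6  2.4] mm, yaw err 2.7
3 [6.4 8.4] mm, yaw err 1.9
4 [3.5 8.1] mm, yaw err 6.4
```

```bash
python3 -c "
from plant import manip
print(manip.hand_in())"
```

```text
the job is handed in; nothing more can be done
None
```

All four beech vans are parked upright and released, largest next to the garage down to smallest at the far end; my last image check put each centre within about 11 mm of its bay's (limit 15 mm) and within 10° of straight, the dumper looked unmoved, and the job is handed in at about 26.5 s, with no verdict returned.

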